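# Release the ratchet bookend and slide it back to make room

## Robot

A 6-joint arm with a two-finger parallel gripper is mounted at the origin on the work surface. World frame = base frame: x ahead of the robot, y to its left, z up, the work surface at z = 0. Lengths are in mm, angles in rad, forces in N, time in s.
With the tool pointing down it reaches from about 350 to 975 mm from the base axis. Payload 7.1 kg.
Tool frame: the origin (TCP) lies midway between the tips of the shut fingers; the grasp point (between the pads) lies 19 mm behind it (ctrl.grip_depth is the distance from the TCP to the grasp point, in mm); z points along the fingers, y is the line along which they close (so a half turn about z gives the same grasp; the last joint's range is limited). The gripper opens to 88 mm and grips with 3 to 60 N. Pads are 20 mm wide; open, the fingers measure 115 mm over their backs; the gripper's body (75 mm by 178 mm) begins 61 mm behind the grasp point.
Start: joints at [1.3, 0.423, 1.63, -0, 1.089, -0.019], TCP at [155.686, 605.282, 198.575] pointing down, gripper open.
Joint ranges: [-3, 3], [-0.9, 2.11], [0.09, 2.58], [-1.31, 4.45], [0.11, 2.69], [-2.54, 2.54]. Speed limits (rad/s): [2.39, 2.39, 3.01, 3.14, 3.14, 3.14].

## Interface

Orientations are given as a rotation vector (axis times angle).
In Python, from workcell import ctrl, cams gives the robot as it stands.
- The arm moves only by the tool move_arm, never from a script. Its argument "steps" is a list of rows, each a list of 3 entries, a list of its own where there are three numbers: the shift along the tool's x, y, z in units of 25 mm (1.0 is 25 mm), then the turn about the tool's z in units of 5 degrees (1.0 is 5 degrees), then the closure, from 0 (fully open) to 1 (shut). A call has 1 to 20 rows; each row shifts and turns the commanded pose from where the row before left it, along the tool's axes as they then stand; what a row does not reach is not made up. A row lasts 1/12 s, in which the tool goes at most 41.7 mm and 7.16 degrees, less where a joint would pass 70% of its speed; a pose out of reach is approached as far as the arm can. A call is refused whole if a number of a shift passes 1 or a number of a turn 1, either way. A call with a gripper value outside its range is refused whole. The fingers move at their own pace and stop on an object; the grip force is fixed at half the most. Time passes only in rows, so rows that do not move let the fingers close. It gives the time, the measured TCP pose, the force, the opening and the grip force at its end, in the units of the state.
- ctrl.get_obs(): the state, without advancing time (a new reading comes with each control period).
- cams.get_image(name): name is "scene" or "top"; returns a dict with "image" (420x560x3 uint8, red, green, blue), "camera_matrix" (3x3 intrinsics, pixels), "xyz" and "rotation" of the camera in the world. Camera axes: x right, y down, z forward; pixel columns grow to the right and rows downward; lengths in mm; the calibration is good to about 2 mm. A picture is of the moment at which its call begins. There is no depth.
- ctrl.close_job(): hands the job in; it is judged then, once.
Trained networks look in the newest picture that a camera, given by its name, has taken for a name from the list of things; names that differ only in an ending like _2 or _b are one class to them, and where a whole thing is asked for, a point or a joint stands for the part that bears it (a point fixed in the world has none). Each returns a list of dicts, best first, with "p" (0 to 1); they miss things now and then, are a little off and sometimes report something else, mostly with a low value. They report only what shows in the picture. A call takes as long as a camera call. They do not tell look-alikes from the thing itself.
- cams.boxes_of(camera, thing): "rect" ([centre column, centre row, width, height] in pixels, round what is visible of it).
- cams.cut_out(camera, thing): "pixels" (420x560 bool, what is visible of it) and "rect" ([centre column, centre row, width, height] in pixels, round what is visible of it).
The state is a dict: "t": time; "qpos": joint angles; "qvel": joint speeds; "joint_torque": joint torques, N m; "ee_pos": TCP position; "orientation": TCP orientation; "ft_force": force on the tool from outside, world axes, zero at the start; "moment": the same for the moment, N m; "width": finger opening in mm; "grasp_force": force on a finger pad.
Only numpy, scipy, OpenCV 4.12 (cv2) and the standard library are available. Lean on these libraries where they do the work, as an engineer would, in place of code of your own. Each camera call takes 0.05 s, during which the arm holds its last target. There are 200 camera calls.

## Task

Make room in the book rack for the photo album: press down the release paddle on top of the sliding bookend with your fingertips and, keeping it pressed, push the bookend back along its bar, away from the books, until it meets the end stop; then let the paddle spring up. Only press and push: do not shove or lift the rack itself, leave the books standing as they are, and leave the spools, album and other things alone.

Things in the scene. Friction and masses are not known exactly. Their poses are not given: they have to be found in the camera images.
- rack: Book rack, loose on 4 rubber feet, 2.6 kg without books. Two brown wooden boards (420 mm long, 140 mm over both, tops 22 mm above the table), a steel bar with saw teeth in the slot between. Origin on the table under the middle, y axis along the bar, z up. At y = -0.196 a fixed wooden end panel (182 mm high); at the +y end the end stop, a wooden cross-piece. The books stand at the -y end.
- bookend (a joint): Travel of the sliding bookend along the bar, m, growing along the rack's +y, away from the books: starts at 0 to 0.035; 0.13 = against the end stop. A pawl in its foot locks it tooth by tooth (8 mm pitch) against moving to +y unless the release is held down; towards the books it clicks along freely. Sliding friction with the release held: about 3 N.
- release (a joint): How far the release paddle is pressed, m: 0 = up, 0.012 = fully down. Sprung: 2.5 N to start, 6.5 N fully down. The pawl is clear of the teeth from about 0.005 on; if the paddle comes up on the way, the pawl drops into a tooth and locks again. Untouched, it may stand up to 4 mm low when the pawl rests on a tooth's slope.
- paddle_top (a point): Centre of the top face of the release paddle, a ribbed black plate 60 mm (rack x) by 34 mm (rack y) on top of the bookend's column; 180 mm above the table when up, the column under it 160 mm. Moves with bookend and paddle, axes as the rack's. All round it is free above 172 mm, but for the lip on its +y side and the taller books more than 80 mm off to -y.
- lip_face (a point): Middle of the upright lip's face towards the paddle (it faces -y), 190 mm above the table, 19 mm to +y of paddle_top. The lip is aluminium, fixed to the bookend, 64 mm wide (rack x), 6 mm thick, from 145 to 200 mm above the table: a fingertip resting on the paddle pushes against it.
- plate_face (a point): Centre of the bookend's dark steel plate, on its face to the books, 91 mm above the table; the plate is 120 mm wide (rack x), 3 mm thick, top 158 mm above the table. Behind it (+y) is the aluminium column, 44 x 44 mm, carrying paddle and lip.
- bookend_foot (a point): Point low on the bookend's back (+y side), 27 mm above the table; it meets stop_face.
- stop_face (a point): Point on the rubber bumper of the end stop, 27 mm above the table, that bookend_foot meets when the bookend is fully back. The end stop's top is 48 mm above the table.
- book1: Book standing upright in the rack, spine to the robot's side, loose: 118 x 45 x 178 mm (x along its pages, y thickness, z height); origin at the centre of its underside, z up
- book2: Book standing upright in the rack, spine to the robot's side, loose: 112 x 38 x 170 mm; origin at the centre of its underside, z up
- book3: Book standing upright in the rack, spine to the robot's side, loose: 115 x 52 x 160 mm; origin at the centre of its underside, z up
- book4: Book standing upright in the rack, spine to the robot's side, loose: 108 x 40 x 150 mm, the one next to the sliding bookend; origin at the centre of its underside, z up
- spool_tall: Wooden thread spool with ochre thread standing on the table by the rack, diameter 42, height 58 mm; origin under its centre
- spool_short: Wooden thread spool with cream thread standing on the table, diameter 48, height 40 mm; origin under its centre
- album: Brown photo album lying flat on the table beyond the end stop, 170 x 180 x 58 mm; origin under its centre
- spool_album: Wooden thread spool with dark red thread standing on the album, diameter 38, height 46 mm; origin under its centre
- mug: White mug, diameter 80, height 92 mm; origin under its centre, handle to its +y
- tin: Round metal button tin, diameter 70, height 50 mm; origin under its centre
- toy_block: Wooden toy block, 35 mm cube; origin under its centre
Mind the look-alikes: they are no part of the job. What is shaped like the book3 but blue, green or yellow is not meant.

How it is judged (in metres and radians):
On the way, in this order (a step that is already met when the one before it is completed fails the run):
1. the release paddle is pressed down while the bookend is still by the books (value of joint release above 0.005 m and value of joint bookend below 0.07 m), for 0.1 s.
2. the bookend has been pushed back to the end stop (value of joint bookend above 0.123 m), for 0.1 s.
At the end, for the whole second after the job is handed in: Bookend against the end stop (within 7 mm), paddle sprung up (under 4.8 mm down), rack flat on the table and within 25 mm of its place, books upright (15 degrees) and within 30 mm of their places, all at rest; every other thing within 30 mm of its place (value of joint bookend above 0.123 m and value of joint release below 0.0048 m and distance between bookend_foot and stop_face below 0.009 m and distance of rack from where it was at the start of the episode below 0.025 m and height (world z) of rack below 0.008 m and angle between rack's own z axis and vertical below 0.03 rad and not (angle between any of book1, book2, book3, book4's own z axis and vertical above 0.26 rad or distance of any of book1, book2, book3, book4 from where it was at the start of the episode above 0.03 m) and linear speed of each of rack, book1, book2, book3, book4 below 0.02 m/s and distance of each of spool_tall, spool_short, album, spool_album, mug, tin, toy_block from where it was at the start of the episode below 0.03 m); the robot touches nothing.
It fails at once if the rack is lifted or tipped (origin more than 12 mm up or 5 degrees of tilt) (height (world z) of rack above 0.012 m or angle between rack's own z axis and vertical above 0.09 rad).
It fails at once if the rack is shoved more than 30 mm (distance of rack from where it was at the start of the episode above 0.03 m).
It fails at once if a book is tipped, lifted or shifted (15 degrees or 30 mm) (angle between any of book1, book2, book3, book4's own z axis and vertical above 0.26 rad or distance of any of book1, book2, book3, book4 from where it was at the start of the episode above 0.03 m).
It fails at once if a spool, the album, the mug, the tin or the toy block is moved more than 30 mm (distance of any of spool_tall, spool_short, album, spool_album, mug, tin, toy_block from where it was at the start of the episode above 0.03 m).
It also fails if it takes over 32 s, if anything falls off the work surface, if the arm or the gripper's body presses on something with over 40 N, if the wrist force passes 120 N, or if a joint passes its speed limit or range.

## Working session

There is one attempt and no reset: what is moved stays moved. The work goes in short steps, Python scripts to look and compute and a tool call to move; the robot and the scene stay as the last step left them, time stands still between calls to the robot, and variables do not carry over. Pictures are saved under pics/ and viewed, at most 10 in all, crops included, and the job is handed in when it is done.

Besides the shell and the picture viewer there is one more tool, called after "Call:" by a JSON object that holds its "op" and its "data", one argument or row to a line. move_arm: Moves the arm, as the interface text tells. Its arguments: {"type":"object","properties":{"steps":{"type":"array"}},"required":["steps"]}

```bash
mkdir -p pics; cat > h.py <<'E'
import numpy as np, cv2
from workcell import ctrl, cams
def ray(c,u,v):
    K=np.array(c["camera_matrix"]);R=np.array(c["rotation"]);
    R=R if R.shape==(3,3) else cv2.Rodrigues(R)[0]
    return np.array(c["xyz"]),R@np.linalg.solve(K,[u,v,1.])
def at_z(c,u,v,z):
    o,d=ray(c,u,v);return o+d*(z-o[2])/d[2]
def proj(c,P):
    K=np.array(c["camera_matrix"]);R=np.array(c["rotation"]);
    R=R if R.shape==(3,3) else cv2.Rodrigues(R)[0]
    q=K@(R.T@(np.array(P,float)-c["xyz"]));return q[:2]/q[2]
E
python3 - <<'E'
from h import *
for n in("scene","top"):
    c=cams.get_image(n);cv2.imwrite(f"pics/{n}0.png",c["image"][:,:,::-1])
    print(n,np.round(c["xyz"]),np.round(c["camera_matrix"],1).tolist(),np.round(c["rotation"],3).tolist())
    for t in("rack","paddle_top","book1","book4","album","mug","spool_tall"):
        print(t,[(np.round(b["rect"],1).tolist(),round(b["p"],2)) for b in cams.boxes_of(n,t)][:5])
print(ctrl.get_obs())
E
```

```text
scene [1261.  998.  950.] [[501.5, 0.0, 284.8], [0.0, 501.5, 203.5], [0.0, 0.0, 1.0]] [-0.664, -2.469, 1.318]
rack [([302.4, 214.7, 136.7, 93.3], 0.76)]
paddle_top [([360.6, 217.0, 11.5, 18.2], 0.54), ([256.6, 178.2, 31.9, 58.0], 0.42), ([311.6, 205.9, 36.4, 57.5], 0.22)]
book1 [([279.2, 193.2, 30.7, 60.8], 0.91), ([267.9, 186.1, 31.9, 60.7], 0.87), ([219.4, 250.6, 51.3, 67.1], 0.87), ([260.2, 146.2, 30.7, 27.6], 0.68), ([217.4, 171.4, 36.0, 57.4], 0.68)]
book4 [([279.2, 193.2, 30.7, 60.8], 0.91), ([267.9, 186.1, 31.9, 60.7], 0.87), ([219.4, 250.6, 51.3, 67.1], 0.87), ([260.2, 146.2, 30.7, 27.6], 0.68), ([217.4, 171.4, 36.0, 57.4], 0.68)]
album [([400.1, 269.6, 91.5, 77.3], 0.94), ([293.4, 197.7, 32.3, 58.8], 0.65), ([280.1, 193.2, 35.3, 62.3], 0.5)]
mug [([243.9, 222.8, 37.5, 36.5], 0.79)]
spool_tall [([360.9, 214.7, 15.0, 21.4], 0.48), ([398.1, 269.9, 95.2, 75.3], 0.23)]
top [4.220e+02 1.000e+00 1.141e+03] [[453.2, 0.0, 280.8], [0.0, 453.2, 210.2], [0.0, 0.0, 1.0]] [-2.148, 2.096, -0.219]
rack [([320.3, 245.6, 195.2, 129.0], 0.92)]
paddle_top [([294.9, 250.6, 23.5, 33.3], 0.83)]
bo
[... 506 characters left out ...]
.1, 217.8, 45.1, 67.3], 0.16)]
{'t': 0.8, 'qpos': array([ 1.29998748e+00,  4.23035260e-01,  1.62989128e+00, -1.36262112e-05,
        1.08858622e+00, -1.90094698e-02]), 'qvel': array([ 0.00030886, -0.00181117, -0.00078247,  0.00021995, -0.00120754,
       -0.00028745]), 'joint_torque': array([-2.25880023e-03, -5.44521546e+01, -2.74035519e+01,  6.43234793e-02,
        1.66890450e-02, -1.68791121e-05]), 'ee_pos': array([155.7018635 , 605.29592018, 198.61894899]), 'orientation': array([3.94468681e-01, 3.11670520e+00, 1.21434199e-04]), 'ft_force': array([-0.5180874 ,  0.03407711,  0.50029842]), 'moment': array([-0.01487246,  0.02029018, -0.02490386]), 'grasp_force': 0.0, 'width': 87.975314951388}
```

View pictures.

```bash
python3 - <<'E'
import cv2
a=cv2.imread("pics/top0.png");cv2.imwrite("pics/topc.png",cv2.resize(a[130:370,120:500],None,fx=2.1,fy=2.1,interpolation=cv2.INTER_CUBIC))
a=cv2.imread("pics/scene0.png");cv2.imwrite("pics/scenec.png",cv2.resize(a[110:330,180:460],None,fx=2.7,fy=2.7,interpolation=cv2.INTER_CUBIC))
E
```

```text
(no output)
```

View pics/topc.png

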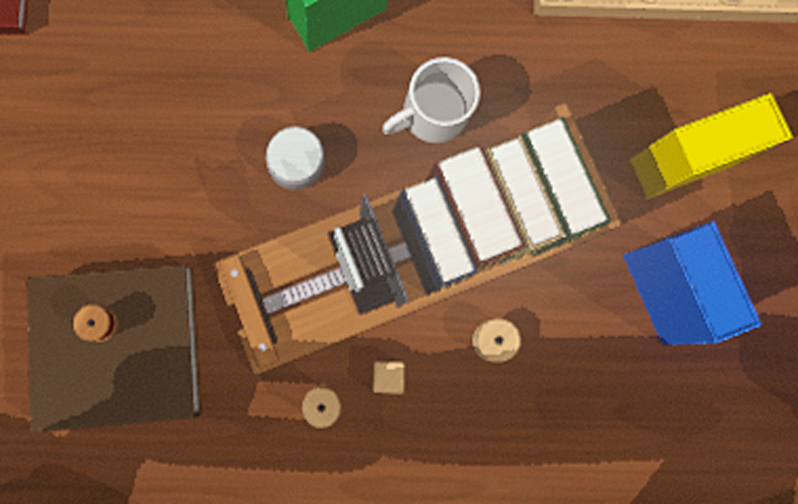

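View pics/scenec.png

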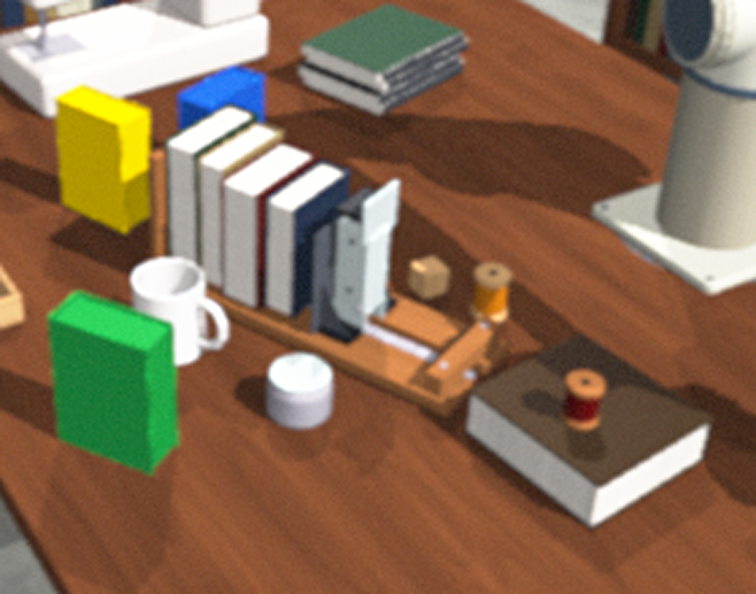

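```bash
python3 - <<'E'
from h import *
a=cv2.imread("pics/top0.png");cv2.imwrite("pics/padc.png",cv2.resize(a[210:315,215:335],None,fx=5.5,fy=5.5,interpolation=cv2.INTER_CUBIC))
c=cams.get_image("top")
f=lambda u,v,z:at_z(c,120+u/2.1,130+v/2.1,z)
P=lambda *a:print(np.round(f(*a)))
for a in((258,373,22),(560,249,22),(217,265,22),(217,265,48),(258,373,48),(618,222,182),(563,107,182),(367,248,180),(321,408,58),(390,378,35),(190,270,58)):P(*a)
d=f(560,249,22)-f(258,373,22);print("yaw dir -y",np.degrees(np.arctan2(d[1],d[0])))
E
```

```text
[403.  79.  22.]
[ 554. -272.   22.]
[526. 132.  22.]
[523. 129.  48.]
[403.  77.  48.]
[ 565. -293.  182.]
[ 684. -240.  182.]
[532. -38. 180.]
[367.   5.  58.]
[401. -72.  35.]
[516. 158.  58.]
yaw dir -y -66.63831548127256
```

View pics/padc.png

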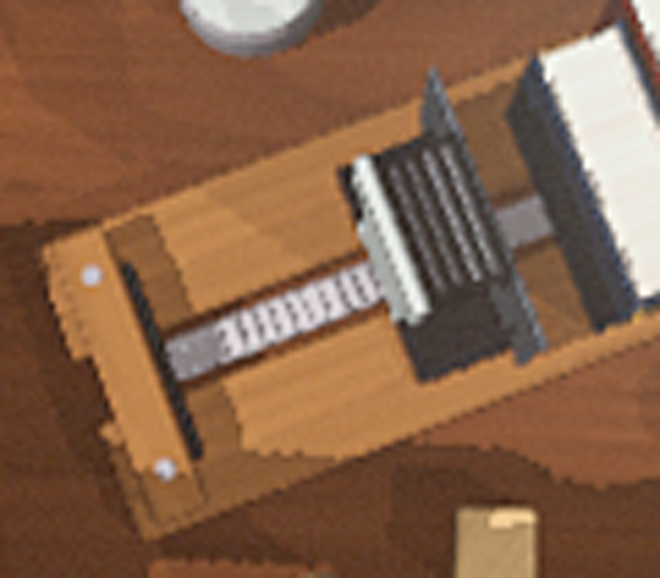

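The top crop shows the bookend's lip as a light strip from (360,157) to (412,322). The ribbed black paddle is just to its right, about (440,220). The blue, green and yellow blocks are look-alikes and stand apart: blue (690,280), yellow (715,145) and green (330,15) in the top picture. The only bookend is the one in the rack, at (367,248).

```bash
python3 - <<'E'
from h import *
c=cams.get_image("top")
f=lambda u,v,z:at_z(c,215+u/5.5,210+v/5.5,z)
ey=np.array([-.397,.918]);ex=np.array([.918,.397])
o=None
for n,a in dict(boardTL=(45,247,22),boardBL=(150,540,22),lipoutA=(355,158,200),lipoutB=(405,325,200),lipinA=(370,155,200),lipinB=(428,312,200),padA=(455,135,180),padB=(502,278,180),plateA=(433,70,158),plateB=(545,350,158),bumpA=(128,265,40),bumpB=(200,455,40)).items():
    p=f(*a);print(n,np.round(p),"rack x,y dir:",np.round([p[:2]@ex,p[:2]@ey]))
s=cams.get_image("scene")
for P in((535,-36,180),(529,-24,200),(531,-27,200)):print(np.round(proj(s,P)),np.round(proj(c,P)))
E
```

```text
boardTL [529. 132.  22.] rack x,y dir: [538. -89.]
boardBL [402.  80.  22.] rack x,y dir: [400. -86.]
lipoutA [548.  -5. 200.] rack x,y dir: [ 502. -222.]
lipoutB [486. -25. 200.] rack x,y dir: [ 436. -216.]
lipinA [550. -10. 200.] rack x,y dir: [ 501. -228.]
lipinB [491. -34. 200.] rack x,y dir: [ 437. -226.]
padA [561. -44. 180.] rack x,y dir: [ 498. -263.]
padB [506. -63. 180.] rack x,y dir: [ 440. -258.]
plateA [590. -35. 158.] rack x,y dir: [ 528. -267.]
plateB [480. -81. 158.] rack x,y dir: [ 409. -265.]
bumpA [520.  93.  40.] rack x,y dir: [ 514. -121.]
bumpB [438.  58.  40.] rack x,y dir: [ 426. -120.]
[314. 186.] [294. 247.]
[318. 181.] [289. 248.]
[317. 181.] [290. 247.]
```

Call:
{"op": "move_arm", "data": {
  "steps": [
    [[0, 0, -1], 1, 1],
    [[0, 0, -1], 1, 1],
    [[0, 0, 0], 1, 1],
    [[0, 0, 0], 1, 1],
    [[0, 0, 0], 1, 1],
    [[0, 0, 0], 1, 1],
    [[0, 0, 0], 1, 1],
    [[0, 0, 0], 1, 1],
    [[0, 0, 0], 1, 1],
    [[0, 0, 0], 1, 1],
    [[0, 0, 0], 0.44, 1],
    [[-0.5, 0.3, 0], 0, 1],
    [[-1, 0.3, 0], 0, 1],
    [[-1, 0.3, 0], 0, 1],
    [[-1, 0.3, 0], 0, 1],
    [[-1, 0.3, 0], 0, 1],
    [[-1, 0.3, 0], 0, 1],
    [[-1, 0.3, 0], 0, 1],
    [[-1, 0.3, 0], 0, 1],
    [[-1, 0.3, 0], 0, 1]
  ]
}}

```text
t: 2.62
ee_pos: [303.1, 435.1, 248.7]
orientation: [1.723, 2.626, 0.0]
ft_force: [0.6, 0.1, 0.4]
width: 0.5
grasp_force: 0.0
```

Call:
{"op": "move_arm", "data": {
  "steps": [
    [[-1, 0.2, 0], 0, 1],
    [[-1, 0.2, 0], 0, 1],
    [[-1, 0.2, 0], 0, 1],
    [[-1, 0.2, 0], 0, 1],
    [[-1, 0, 0], 0, 1],
    [[-1, 0, 0], 0, 1],
    [[-1, 0, 0], 0, 1],
    [[-1, 0, 0], 0, 1],
    [[-1, 0, 0], 0, 1],
    [[-1, 0, 0], 0, 1],
    [[-1, 0, 0], 0, 1],
    [[-1, 0, 0], 0, 1],
    [[-1, 0, 0], 0, 1],
    [[-1, 0, 0], 0, 1],
    [[-1, 0, 0], 0, 1],
    [[-1, 0, 0], 0, 1],
    [[-1, 0, 0], 0, 1],
    [[-1, 0, 0], 0, 1],
    [[-0.5, 0, 0], 0, 1],
    [[0, 0, 0], 0, 1]
  ]
}}

```text
t: 4.28
ee_pos: [504.3, 18.0, 248.6]
orientation: [1.728, 2.623, -0.0]
ft_force: [0.2, 0.4, 0.4]
width: 0.3
grasp_force: 0.0
```

Call:
{"op": "move_arm", "data": {
  "steps": [
    [[-1, -0.04, 0], 0, 1],
    [[-1, 0, 0], 0, 1],
    [[-0.36, 0, 0], 0, 1],
    [[0, 0, 0], 0, 1],
    [[0, 0, 0.6], 0, 1],
    [[0, 0, 0.6], 0, 1],
    [[0, 0, 0.5], 0, 1],
    [[0, 0, 0.4], 0, 1],
    [[0, 0, 0], 0, 1],
    [[0, 0, 0], 0, 1]
  ]
}}

```text
t: 5.12
ee_pos: [525.7, -33.3, 195.9]
orientation: [-1.724, -2.625, 0.001]
ft_force: [0.4, -0.6, 0.4]
width: 0.6
grasp_force: 0.0
```

```bash
python3 - <<'E'
from h import *
c=cams.get_image("scene");a=c["image"][:,:,::-1][140:240,265:365];a=cv2.resize(a,None,fx=5,fy=5,interpolation=cv2.INTER_CUBIC)
d=cams.get_image("top")["image"][:,:,::-1][200:300,235:335];d=cv2.resize(d,(300,300),interpolation=cv2.INTER_CUBIC)
cv2.imwrite("pics/near.png",np.hstack([a,cv2.copyMakeBorder(d,0,200,0,0,cv2.BORDER_CONSTANT)]))
E
```

```text
(no output)
```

View pics/near.png

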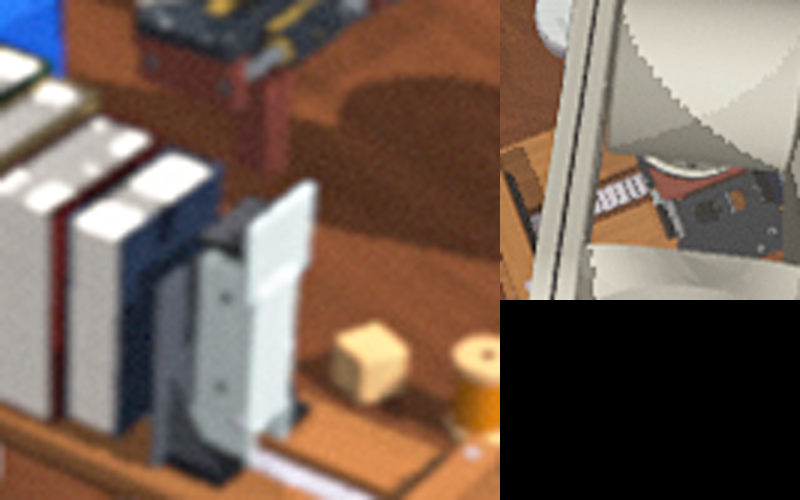

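```bash
python3 - <<'E'
from h import *
c=cams.get_image("scene");g=lambda P:np.round((proj(c,P)-[265,140])*5)
p=ctrl.get_obs()["ee_pos"];print(p,g(p),g(p+[0,0,20]),g(p+[0,0,60]))
ey=np.array([-.397,.918]);ex=np.array([.918,.397])
for x in(437,501):
  for z in(200,145):print("lip",x,z,g([*(x*ex-221*ey),z]))
for x in(440,498):
  for y in(-263,-229):print("pad",x,y,g([*(x*ex+y*ey),180]))
E
```

```text
[526.77932854 -33.88093938 196.91572177] [258. 201.] [260. 171.] [264. 111.]
lip 437 200 [316. 184.]
lip 437 145 [310. 263.]
lip 501 200 [257. 229.]
lip 501 145 [252. 309.]
pad 440 -263 [252. 193.]
pad 440 -229 [300. 211.]
pad 498 -263 [198. 233.]
pad 498 -229 [247. 252.]
```

```bash
python3 - <<'E'
from h import *
c=cams.get_image("scene");a=c["image"][:,:,::-1][150:200,295:345];a=cv2.resize(a,None,fx=11,fy=11,interpolation=cv2.INTER_NEAREST)
cv2.imwrite("pics/near2.png",cv2.convertScaleAbs(a,alpha=1.7))
E
```

```text
(no output)
```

View pics/near2.png

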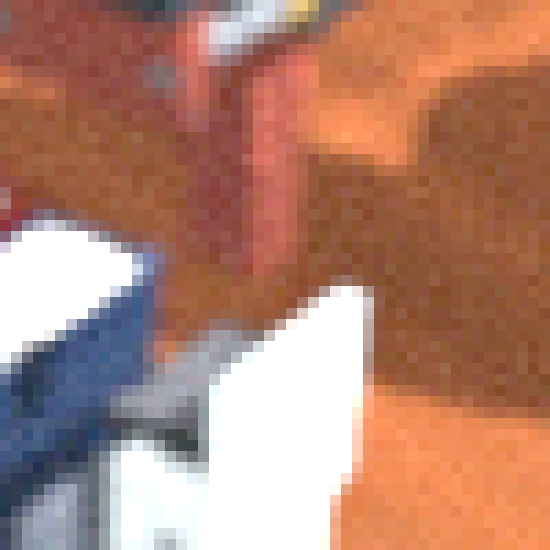

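The fingers show dark red, just behind the lip, with the tip near orig px (318,175). That is a little higher in the picture than projected, so I'll probe downward and watch the force.

Call:
{"op": "move_arm", "data": {
  "steps": [
    [[0, 0, 0.3], 0, 1],
    [[0, 0, 0.3], 0, 1],
    [[0, 0, 0.1], 0, 1],
    [[0, 0, 0], 0, 1],
    [[0, 0, 0], 0, 1]
  ]
}}

```text
t: 5.73
ee_pos: [526.0, -34.2, 178.1]
orientation: [-1.725, -2.625, 0.001]
ft_force: [0.6, -0.2, -0.5]
width: 0.4
grasp_force: 0.0
```

```bash
python3 - <<'E'
from h import *
o=ctrl.get_obs();print(o["ee_pos"],o["ft_force"])
c=cams.get_image("scene");a=c["image"][:,:,::-1][150:200,295:345];a=cv2.resize(a,None,fx=11,fy=11,interpolation=cv2.INTER_NEAREST)
cv2.imwrite("pics/near3.png",cv2.convertScaleAbs(a,alpha=1.5))
E
```

```text
[526.03193914 -34.18574876 178.13736913] [ 0.5910194  -0.24485256 -0.50118614]
```

View pics/near3.png

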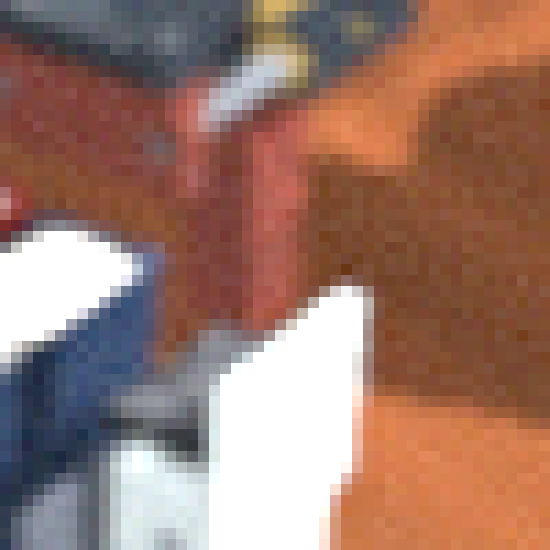

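Call:
{"op": "move_arm", "data": {
  "steps": [
    [[0, 0, 0.1], 0, 1],
    [[0, 0, 0.1], 0, 1],
    [[0, 0, 0], 0, 1],
    [[0, 0, 0], 0, 1]
  ]
}}

```text
t: 6.12
ee_pos: [526.2, -34.2, 173.4]
orientation: [-1.725, -2.625, 0.0]
ft_force: [0.7, 0.3, -0.5]
width: 0.9
grasp_force: 0.0
```

Call:
{"op": "move_arm", "data": {
  "steps": [
    [[0, 0, 0.1], 0, 1],
    [[0, 0, 0.1], 0, 1],
    [[0, 0, 0], 0, 1],
    [[0, 0, 0], 0, 1]
  ]
}}

```text
t: 6.45
ee_pos: [526.2, -34.2, 168.4]
orientation: [-1.725, -2.625, 0.0]
ft_force: [0.3, -0.6, 0.5]
width: 0.2
grasp_force: 0.0
```

```bash
python3 - <<'E'
from h import *
c=cams.get_image("scene");a=c["image"][:,:,::-1][150:200,295:345];a=cv2.resize(a,None,fx=11,fy=11,interpolation=cv2.INTER_CUBIC)
cv2.imwrite("pics/near4.png",cv2.convertScaleAbs(a,alpha=1.2))
p=ctrl.get_obs()["ee_pos"]
ey=np.array([-.397,.918]);ex=np.array([.918,.397])
for dz in(0,15):
  for sx in(-13.5,13.5):
    for sy in(-10,10):print(dz,sx,sy,np.round((proj(c,p+[*(sx*ex+sy*ey),dz])-[295,150])*11))
E
```

```text
0 -13.5 -10 [230. 389.]
0 -13.5 10 [292. 413.]
0 13.5 -10 [175. 431.]
0 13.5 10 [238. 455.]
15 -13.5 -10 [233. 342.]
15 -13.5 10 [296. 366.]
15 13.5 -10 [178. 383.]
15 13.5 10 [241. 407.]
```

View pics/near4.png

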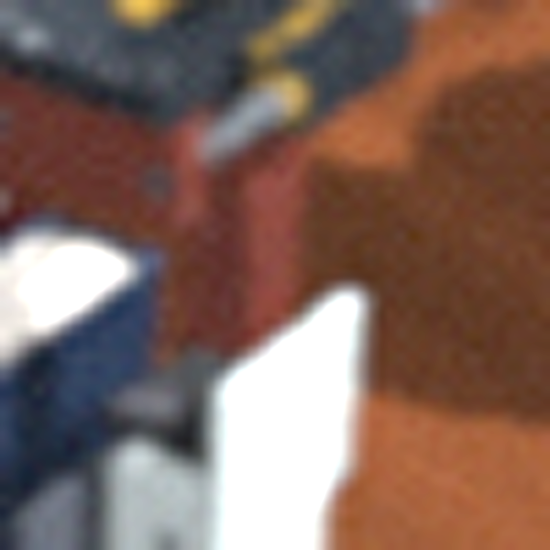

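Call:
{"op": "move_arm", "data": {
  "steps": [
    [[0, 0, 0.1], 0, 1],
    [[0, 0, 0.1], 0, 1],
    [[0, 0, 0], 0, 1]
  ]
}}

```text
t: 6.75
ee_pos: [526.0, -34.1, 163.1]
orientation: [-1.725, -2.625, 0.001]
ft_force: [-0.2, 0.4, 1.2]
width: 0.5
grasp_force: 0.0
```

Call:
{"op": "move_arm", "data": {
  "steps": [
    [[0, 0, 0.1], 0, 1],
    [[0, 0, 0], 0, 1]
  ]
}}

```text
t: 6.92
ee_pos: [526.1, -34.1, 160.6]
orientation: [-1.725, -2.625, 0.0]
ft_force: [-0.2, -0.5, -0.1]
width: 0.8
grasp_force: 0.0
```

Call:
{"op": "move_arm", "data": {
  "steps": [
    [[0, 0, 0.1], 0, 1],
    [[0, 0, 0], 0, 1]
  ]
}}

```text
t: 7.08
ee_pos: [526.1, -34.2, 158.2]
orientation: [-1.725, -2.625, 0.0]
ft_force: [0.5, -0.7, 0.0]
width: 0.3
grasp_force: 0.0
```

Call:
{"op": "move_arm", "data": {
  "steps": [
    [[0, 0, 0.1], 0, 1],
    [[0, 0, 0], 0, 1]
  ]
}}

```text
t: 7.25
ee_pos: [526.1, -34.2, 155.7]
orientation: [-1.725, -2.625, 0.0]
ft_force: [0.3, -0.1, 0.4]
width: 0.7
grasp_force: 0.0
```

Call:
{"op": "move_arm", "data": {
  "steps": [
    [[0, 0, 0.1], 0, 1],
    [[0, 0, 0], 0, 1]
  ]
}}

```text
t: 7.42
ee_pos: [526.3, -34.2, 153.5]
orientation: [-1.725, -2.625, 0.0]
ft_force: [-0.9, 0.4, 3.4]
width: 0.7
grasp_force: 1.7
```

```bash
python3 - <<'E'
from h import *
print(ctrl.grip_depth)
c=cams.get_image("scene");a=c["image"][:,:,::-1][150:200,290:340];a=cv2.resize(a,None,fx=8,fy=8,interpolation=cv2.INTER_CUBIC)
d=cams.get_image("top")["image"][:,:,::-1][220:280,260:320];d=cv2.resize(d,(400,400),interpolation=cv2.INTER_CUBIC)
cv2.imwrite("pics/near5.png",cv2.convertScaleAbs(np.hstack([a,d]),alpha=1.2))
E
```

```text
18.700000000000003
```

View pics/near5.png

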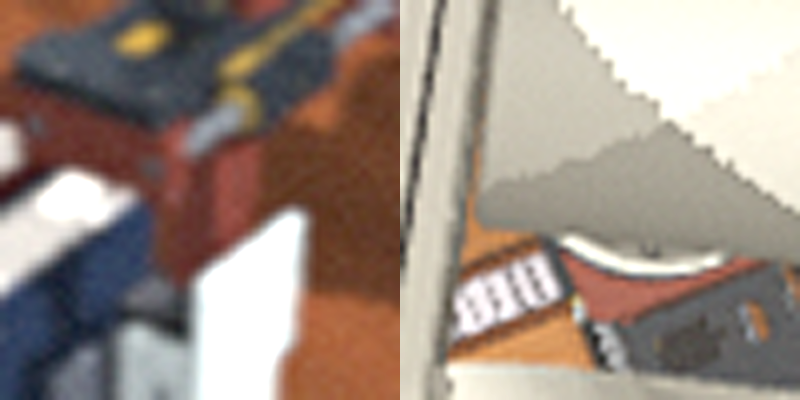

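Call:
{"op": "move_arm", "data": {
  "steps": [
    [[0, 0, 0.1], 0, 1],
    [[0, 0, 0.05], 0, 1],
    [[0, 0, 0], 0, 1]
  ]
}}

```text
t: 7.77
ee_pos: [526.3, -34.1, 149.8]
orientation: [1.725, 2.625, 0.0]
ft_force: [-0.9, 0.3, 5.1]
width: 0.4
grasp_force: 2.3
```

Call:
{"op": "move_arm", "data": {
  "steps": [
    [[0, 0, 0.1], 0, 1],
    [[0, 0, 0.05], 0, 1],
    [[0, 0, 0], 0, 1],
    [[0, 0, 0], 0, 1]
  ]
}}

```text
t: 8.1
ee_pos: [526.4, -34.2, 146.2]
orientation: [1.725, 2.625, 0.0]
ft_force: [-1.5, 0.5, 6.1]
width: 0.5
grasp_force: 2.9
```

Call:
{"op": "move_arm", "data": {
  "steps": [
    [[0.1, 0, 0], 0, 1],
    [[0.1, 0, 0], 0, 1],
    [[0.1, 0, 0], 0, 1],
    [[0.1, 0, 0], 0, 1],
    [[0.1, 0, 0], 0, 1],
    [[0.1, 0, 0], 0, 1],
    [[0.1, 0, 0], 0, 1],
    [[0.1, 0, 0], 0, 1]
  ]
}}

```text
t: 8.77
ee_pos: [518.9, -16.4, 146.5]
orientation: [1.724, 2.624, -0.0]
ft_force: [-1.1, -2.6, 6.3]
width: 0.5
grasp_force: 2.8
```

Call:
{"op": "move_arm", "data": {
  "steps": [
    [[0.15, 0, 0], 0, 1],
    [[0.15, 0, 0], 0, 1],
    [[0.15, 0, 0], 0, 1],
    [[0.15, 0, 0], 0, 1],
    [[0.15, 0, 0], 0, 1],
    [[0.15, 0, 0], 0, 1],
    [[0.15, 0, 0], 0, 1],
    [[0.15, 0, 0], 0, 1],
    [[0.15, 0, 0], 0, 1],
    [[0.15, 0, 0], 0, 1],
    [[0.15, 0, 0], 0, 1],
    [[0.15, 0, 0], 0, 1]
  ]
}}

```text
t: 9.77
ee_pos: [501.2, 25.1, 146.5]
orientation: [1.724, 2.624, 0.0]
ft_force: [0.2, -2.9, 6.2]
width: 0.4
grasp_force: 2.8
```

```bash
python3 - <<'E'
from h import *
o=ctrl.get_obs();print(o["ee_pos"],o["ft_force"])
a=cams.get_image("scene")["image"][:,:,::-1][130:280,250:420]
cv2.imwrite("pics/mid.png",cv2.resize(a,None,fx=4,fy=4,interpolation=cv2.INTER_CUBIC))
E
```

```text
[501.22041459  25.09028818 146.51889036] [ 0.16903724 -2.94684432  6.21385331]
```

View pics/mid.png

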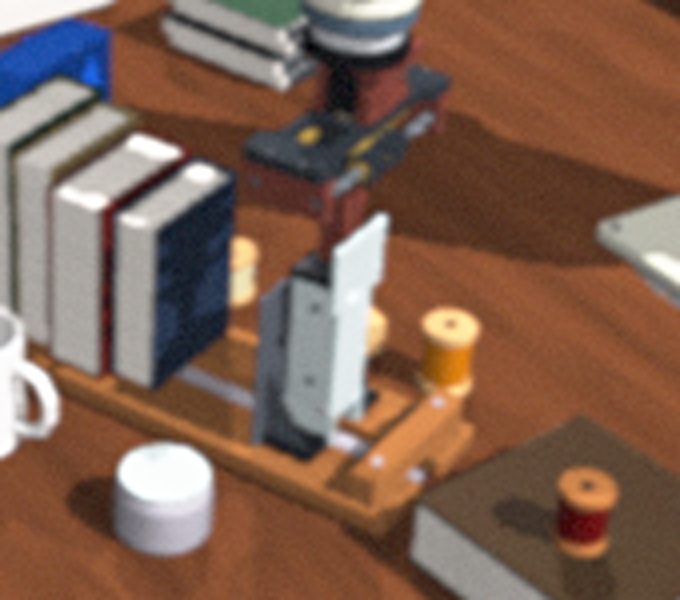

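The bookend is sliding freely, with its lip at (360,270) in the crop and a gap still left to the stop at (400,450). I'll continue.

Call:
{"op": "move_arm", "data": {
  "steps": [
    [[0.15, 0, 0], 0, 1],
    [[0.15, 0, 0], 0, 1],
    [[0.15, 0, 0], 0, 1],
    [[0.15, 0, 0], 0, 1],
    [[0.15, 0, 0], 0, 1],
    [[0.15, 0, 0], 0, 1],
    [[0.15, 0, 0], 0, 1]
  ]
}}

```text
t: 10.4
ee_pos: [491.0, 49.3, 146.6]
orientation: [1.724, 2.624, 0.001]
ft_force: [1.2, -2.7, 5.2]
width: 0.2
grasp_force: 2.8
```

Call:
{"op": "move_arm", "data": {
  "steps": [
    [[0.1, 0, 0], 0, 1],
    [[0.1, 0, 0], 0, 1]
  ]
}}

```text
t: 10.57
ee_pos: [489.0, 53.9, 146.6]
orientation: [1.724, 2.624, 0.001]
ft_force: [0.8, -2.2, 5.8]
width: 1.0
grasp_force: 2.8
```

Call:
{"op": "move_arm", "data": {
  "steps": [
    [[0.1, 0, 0], 0, 1],
    [[0.1, 0, 0], 0, 1]
  ]
}}

```text
t: 10.73
ee_pos: [487.3, 58.4, 146.6]
orientation: [1.723, 2.624, 0.001]
ft_force: [0.4, -3.9, 6.4]
width: 0.7
grasp_force: 2.8
```

Call:
{"op": "move_arm", "data": {
  "steps": [
    [[0.1, 0, 0], 0, 1],
    [[0.1, 0, 0], 0, 1]
  ]
}}

```text
t: 10.9
ee_pos: [486.9, 60.2, 146.7]
orientation: [1.717, 2.621, -0.003]
ft_force: [8.1, -24.5, 0.4]
width: 0.5
grasp_force: 15.0
```

Call:
{"op": "move_arm", "data": {
  "steps": [
    [[0.1, 0, 0], 0, 1],
    [[0, 0, 0], 0, 1]
  ]
}}

```text
t: 11.07
ee_pos: [486.0, 62.6, 146.7]
orientation: [1.719, 2.62, -0.002]
ft_force: [6.9, -18.8, 1.4]
width: 0.6
grasp_force: 12.2
```

Call:
{"op": "move_arm", "data": {
  "steps": [
    [[0.1, 0, 0], 0, 1],
    [[0, 0, 0], 0, 1]
  ]
}}

```text
t: 11.23
ee_pos: [485.3, 64.8, 146.8]
orientation: [1.719, 2.62, -0.002]
ft_force: [8.6, -20.2, 0.5]
width: 0.3
grasp_force: 12.8
```

The stop was met (about 20 N), and the rack has slid only a few mm. I'll relax the push, then lift.

Call:
{"op": "move_arm", "data": {
  "steps": [
    [[-0.1, 0, 0], 0, 1],
    [[0, 0, 0], 0, 1]
  ]
}}

```text
t: 11.4
ee_pos: [485.1, 64.7, 146.7]
orientation: [1.724, 2.622, 0.002]
ft_force: [4.1, -5.7, 4.7]
width: 0.1
grasp_force: 4.9
```

Call:
{"op": "move_arm", "data": {
  "steps": [
    [[-0.04, 0, 0], 0, 1],
    [[0, 0, -0.2], 0, 1],
    [[0, 0, -0.2], 0, 1],
    [[0, 0, -0.4], 0, 1],
    [[0, 0, -0.6], 0, 1],
    [[0, 0, -1], 0, 1],
    [[0, 0, -1], 0, 1],
    [[0, 0, -1], 0, 1],
    [[0, 0, 0], 0, 1]
  ]
}}

```text
t: 12.15
ee_pos: [485.3, 65.3, 260.4]
orientation: [1.723, 2.622, 0.006]
ft_force: [0.4, 1.0, 0.2]
width: 0.5
grasp_force: 0.0
```

Call:
{"op": "move_arm", "data": {
  "steps": [
    [[0, -1, 0], 0, 1],
    [[0, -1, -0.5], 0, 1],
    [[0, -1, -0.5], 0, 1],
    [[0, -1, 0], 0, 1],
    [[0.5, 0, 0], 0, 1],
    [[1, 0, 0], 0, 1],
    [[1, 0, 0], 0, 1],
    [[1, 0, 0], 0, 1],
    [[1, 0, 0], 0, 1],
    [[1, 0, 0], 0, 1],
    [[1, 0, 0], 0, 1],
    [[1, 0, 0], 0, 1],
    [[1, 0, 0], 0, 1],
    [[1, 0, 0], 0, 1],
    [[1, 0, 0], 0, 1],
    [[0, 0, 0], 0, 1]
  ]
}}

```text
t: 13.48
ee_pos: [285.5, 268.4, 280.4]
orientation: [-1.72, -2.626, 0.002]
ft_force: [0.6, -0.4, 0.4]
width: 0.7
grasp_force: 0.0
```

```bash
python3 - <<'E'
from h import *
o=ctrl.get_obs();print(o["t"],o["ee_pos"],o["ft_force"])
a=cams.get_image("top")["image"][:,:,::-1][170:330,200:400]
cv2.imwrite("pics/end.png",cv2.resize(a,None,fx=3.7,fy=3.7,interpolation=cv2.INTER_CUBIC))
E
```

```text
13.4833 [285.51379163 268.35714713 280.39110704] [ 0.57023376 -0.38124805  0.41449169]
```

View pics/end.png

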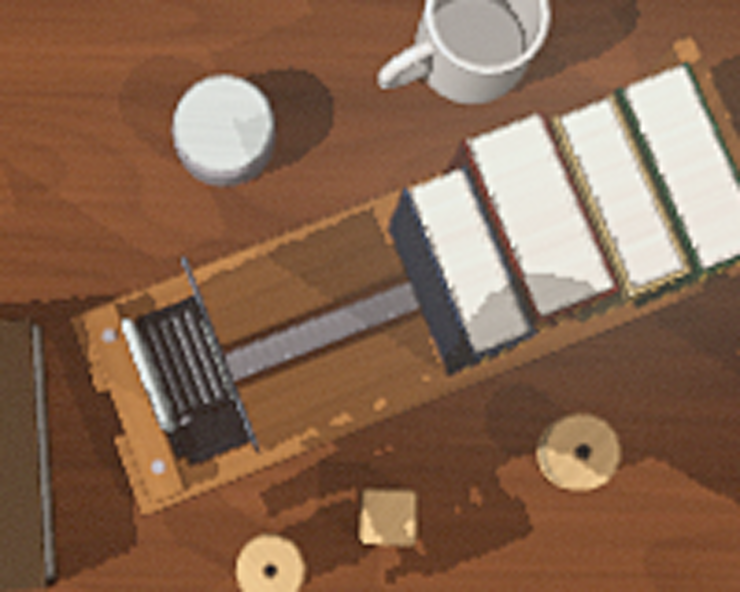

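The bookend sits tight against the end stop: lip at (150,375), stop bolts at (110,335) and (158,466). The books are upright, and the rack's corner has moved only about 4 mm. I'm handing the job in.

```bash
python3 -c "
from workcell import ctrl
print(ctrl.close_job())"
```

```text
the job is handed in; nothing more can be done
None
```

I handed the job in at 13.5 s: the bookend is back against the end stop, with the fingers lifted clear so the paddle can spring up. The last picture shows the books standing and the rack shifted only about 4 mm. Hand-in returned no verdict.

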